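Open the glue clamp on the amphora handle stub

ROBOT

A 7-joint arm with a two-finger parallel gripper is mounted at the origin on the work surface; the furniture and walls round the work are solid. World frame = base frame: x ahead of the robot, y to its left, z up, the work surface at z = 0. Lengths are in m, angles in degrees, forces in N, time in s.
With the tool pointing down it reaches from about 0.425 to 0.875 m from the base axis. Payload 8.4 kg.
Tool frame: the origin (TCP) lies at the very end of the fingers, on their centre line; the grasp point (between the pads) lies 19 mm behind it; z points along the fingers, x is the direction in which the jaws open and shut, and the axes are right-handed (so a half turn about z gives the same grasp; the last joint's range is limited). The gripper opens to 87 mm and grips with 3 to 60 N. Pads are 19 mm wide; open, the fingers measure 117 mm over their backs; the gripper's body (75 mm by 190 mm) begins 51 mm behind the grasp point.
Start: joints at [-82.059, 19.091, 2.286, 83.961, -0.768, 76.965, -3.352], TCP at [0.153, 0.632, 0.223] pointing down, gripper open.
Joint ranges: [-147.57, 147.57], [-21.85, 119.76], [-74.77, 79.35], [14.55, 137.4], [-85.83, 265.84], [4.83, 119.75], [-152.11, 152.11]. Speed limits (degrees/s): [127.2, 127.2, 159.86, 159.86, 180, 180, 180].

INTERFACE

Orientations are given as [roll, pitch, yaw] about the fixed x, y, z axes, in that order (R = Rz(yaw) Ry(pitch) Rx(roll)).
In Python, from station import sense, camera, bot gives the robot as it stands.
- The arm moves only by the tool send_rows, never from a script. Its argument "deltas" is a list of rows, each a list of 3 entries, a list of its own where there are three numbers: the shift along the world's x, y, z in m, then the turn, a rotation vector about the world's x, y, z in degrees, then the closure, from -1 (fully open) to 1 (shut). A call has 1 to 8 rows; each row shifts and turns the pose as measured when the row begins; what a row does not reach is not made up. A row lasts 1/10 s, in which the tool goes at most 50 mm and 8.59 degrees, less where a joint would pass 70% of its speed; a pose out of reach is approached as far as the arm can. A call with a gripper value outside its range is refused whole. The fingers move at their own pace and stop on an object; "force" is the grip in N (left out, the last holds). Time passes only in rows, so rows that do not move let the fingers close. It gives the time, the measured TCP pose, the force and the opening at its end, in the units of the state.
- sense(): the state, without advancing time (a new reading comes with each control period).
- camera(name): name is "scene" or "top" or "wrist"; returns a dict with "image" (400x640x3 uint8, blue, green, red), "intrinsics" (3x3 intrinsics, pixels), "T" (4x4, takes a point from camera to world coordinates). Camera axes: x right, y down, z forward; pixel columns grow to the right and rows downward; lengths in m; the calibration is good to about 2 mm. The wrist camera is an equidistant fisheye: a pixel r from the principal point sees the ray r / f radians off the axis. A picture is of the moment at which its call begins. There is no depth.
- bot.hand_in(): hands the job in, once; it reports no verdict.
The state is a dict: "clock": time; "joints": joint angles; "qd": joint speeds; "tau": joint torques, N m; "tool_pos": TCP position; "eef_rot": TCP orientation; "ft_force": force on the tool from outside, world axes, zero at the start; "ft_torque": the same for the moment, N m; "opening": finger opening in m.
Only numpy, scipy, OpenCV 4.12 (cv2) and the standard library are available. Lean on these libraries where they do the work, as an engineer would, in place of code of your own. Each camera call takes 0.05 s, during which the arm holds its last target.

TASK

Two bar clamps hold glued pottery on the bench, and the glue on the thick handle stub has cured; the flat sherd in the other clamp still has to set. On the clamp with the stub, press the release lever of the sliding jaw down with the fingertips and, keeping it down, push the jaw back along the bar, away from the stub, until it meets the end stop; then let the lever spring up and move clear. Pinch and lift nothing: leave the stub lying on its bed, the other clamp shut on its sherd, and the things round about where they are.

Things in the scene. Friction and masses are not known exactly. Their poses are not given: they have to be found in the camera images.
- stub_clamp: bar clamp holding the handle stub: beech board 305 x 90 x 16 mm fixed to the bench, toothed bar along its middle. Origin: centre of the board's underside. x: along the bar, from fixed jaw (the jaw nearer the robot) to end stop, the way the sliding jaw opens; z up. Fixed jaw's cork face at x = -112 mm, 76 mm wide, 80 mm high; the work lies on a cork bed 38 mm above the bench.
- stub_jaw (a joint): sliding jaw, m: 0 = shut on the stub (69 mm gap), 0.060 = at the end stop. About 4 N friction. A pawl in teeth 10 mm apart bars opening (1 to 2 mm play) unless the lever is kept down; let up on the way, it drops into the next tooth. Grey casting 76 mm wide, 112 long: cork-faced jaw plate (top 83 mm above the bench), a gap 47 mm long with the lever, open at both sides, then an upstand (top 96 mm).
- stub_release (a joint): release lever of that jaw, rad: 0 = up, pawl in the teeth; 0.30 = fully down on its stop. The pawl is clear of the teeth from about 0.13. Its spring takes about 2 N at the pad to start and 6 N fully down; the pad centre then has gone 11 mm down and 5 mm towards the jaw plate. Let go, it springs up by itself.
- stub_pad (a point): middle of the upper face of that lever's thumb pad, a dark ribbed steel plate 38 mm along the bar and 42 mm across, 62 mm above the bench when up; it moves with lever and jaw. When up it lies 41 mm to clamp +x of the jaw's cork face.
- stub_upstand (a point): middle of the upper edge of the upstand's upright face, 96 mm above the bench, 25 mm to clamp +x of the pad centre: a flat face 46 mm wide looking to clamp -x over the pad, part of the sliding jaw; a finger pressing the pad can push it along. It moves with the jaw.
- stub: stump of an amphora handle, thick, waisted, buff pottery, 71 x 72 x 56 mm, 0.14 kg, loose, lying on the bed between the jaws of its clamp, leaning 0.14 rad as it rests. Origin: about the middle of its underside.
- sherd: flat broad pottery sherd, 89 x 104 x 25 mm, loose, lying between the jaws of the other clamp; to be left alone. Origin: centre of its underside.
- sherd_jaw (a joint): sliding jaw of the other, alike clamp, m: 0 = shut on the sherd (start), 0.050 = fully back; to be left at 0.
- sherd_release (a joint): release lever of the other clamp, rad: 0 = up; to be left up.
- scale_bar: photo scale bar 108 x 18 x 10 mm, lying between the clamps, bystander. Origin: centre of its underside.
- petri_dish: glass dish, 60 mm across, 13 mm high, bystander between the clamps, farther off. Origin: centre of its underside.
- amber_bottle: amber bottle with white cap, 61 x 61 x 122 mm, bystander at the far edge. Origin: centre of its underside.
- tape: roll of tape, 104 mm across, 25 mm high, bystander on the right. Origin: centre of its underside.
- spare_sherd: small sherd 63 x 73 x 21 mm, lying free on the bench, bystander on the left. Origin: centre of its underside.
- instrument_case: shut wooden instrument case 104 x 190 x 52 mm, bystander on the left. Origin: centre of its underside.
Mind the look-alikes: they are no part of the job. What is shaped like the stub but turquoise is not meant.

How it is judged:
By the outcome, as a careful person would: the job done as asked, in the order asked, and still so for the second after the job is handed in, with the robot touching nothing.
It also fails if it takes over 34 s, if anything falls off the work surface, if the arm or the gripper's body presses on something with over 40 N, if the wrist force passes 120 N, or if a joint passes its speed limit or range.

## Working session

There is one attempt and no reset: what is moved stays moved. The work goes in short steps, Python scripts to look and compute and a tool call to move; the robot and the scene stay as the last step left them, time stands still between calls to the robot, and variables do not carry over. Pictures are saved under pics/ and viewed, and the job is handed in when it is done.

Besides the shell and the picture viewer there is one more tool, called after "Emit:" as name([rows], argument=value, ...), one row to a line, values as JSON. send_rows: Moves the arm, as the interface text tells. Its arguments: {"type":"object","properties":{"deltas":{"type":"array","items":{"type":"array"}},"force":{"type":"number"}},"required":["deltas"]}

```bash
mkdir -p pics; ls; python3 - <<'E'
from station import sense,camera,bot
import cv2,numpy as np
s=sense();print(s)
for n in("scene","top"):
    c=camera(n);cv2.imwrite(f"pics/{n}0.png",c["image"]);print(n,c["intrinsics"],c["T"])
    np.savez(f"{n}0.npz",K=c["intrinsics"],T=c["T"])
E
```

```text
pics
{'clock': 0.0, 'joints': array([-82.05912006,  19.13183488,   2.28229898,  84.01111182,
        -0.76652064,  76.96597512,  -3.35204709]), 'qd': array([ 0.03748096,  0.02666157,  0.04800221, -0.00266894, -0.00924311,
       -0.02959794,  0.01214357]), 'tau': array([ 7.32385979e-04, -6.56363511e+01,  1.33537497e+00, -4.03806746e+01,
       -5.98197919e-02,  4.47864854e-02,  1.89773355e-04]), 'tool_pos': array([0.15301455, 0.63124489, 0.22165742]), 'eef_rot': array([1.79993180e+02, 9.34702648e-02, 7.63765990e+01]), 'ft_force': array([-0.26932774, -0.22965247,  1.01074418]), 'ft_torque': array([ 0.03467949, -0.01795304,  0.00841722]), 'opening': 0.08686937116023505}
scene [[370.25868367   0.         320.0303327 ]
 [  0.         370.25868367 199.51305688]
 [  0.           0.           1.        ]] [[-0.25232601  0.46123856 -0.85064128  1.3406081 ]
 [ 0.96761849  0.11410627 -0.22515378  0.32362432]
 [-0.0067861  -0.87990838 -0.47509493  0.56921228]
 [ 0.          0.          0.          1.        ]]
top [[363.23585061   0.         326.59567871]
 [  0.         363.23585061 194.86122072]
 [  0.           0.           1.        ]] [[-0.00313113 -0.98433152  0.17629992  0.29235287]
 [-0.99997145  0.00429449  0.00621757  0.08522059]
 [-0.00687727 -0.17627542 -0.98431686  1.0301308 ]
 [ 0.          0.          0.          1.        ]]
```

View pics/scene0.png

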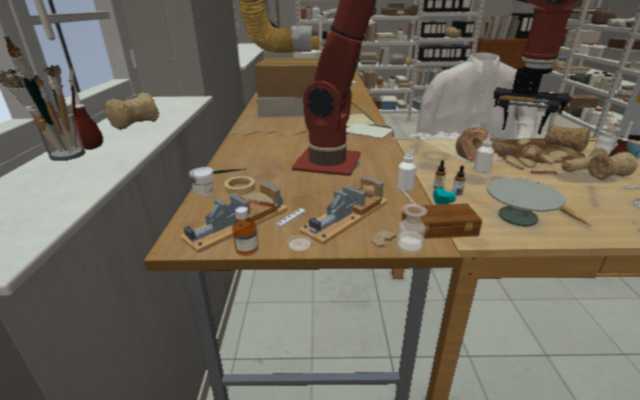

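View pics/top0.png

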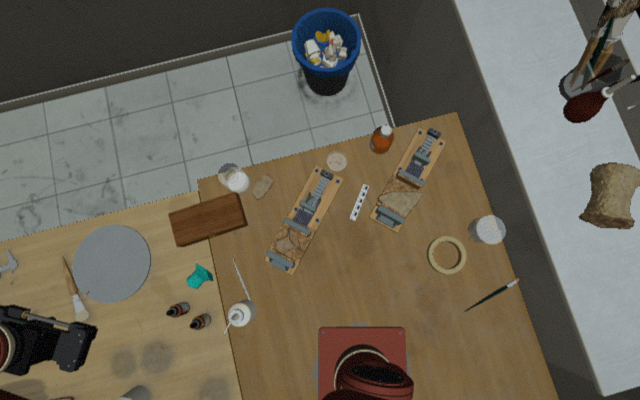

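The top view shows two clamps: one centred near (303,220) with a lumpy piece, the other near (410,180) with a flat sherd. I'll enlarge both.

```bash
python3 - <<'E'
import cv2
a=cv2.imread("pics/top0.png")[155:285,250:360];cv2.imwrite("pics/topc.png",cv2.resize(a,None,fx=4.6,fy=4.6,interpolation=cv2.INTER_CUBIC))
a=cv2.imread("pics/scene0.png")[160:260,170:410];cv2.imwrite("pics/scenec.png",cv2.resize(a,None,fx=3.3,fy=3.3,interpolation=cv2.INTER_CUBIC))
E
```

```text
(no output)
```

View pics/topc.png

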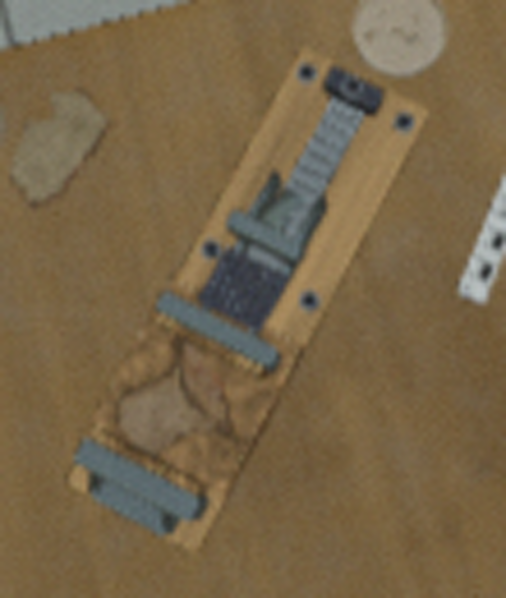

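View pics/scenec.png

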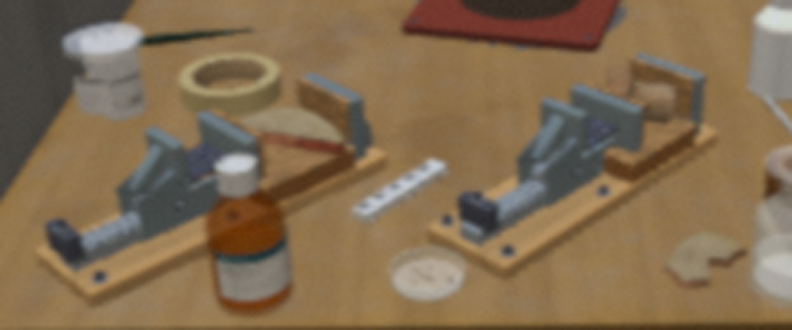

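```bash
cat > h.py <<'E'
import numpy as np
def proj(P,K,T):
    p=np.linalg.inv(T)@np.c_[P,np.ones(len(P))].T
    q=K@p[:3];return (q[:2]/q[2]).T
def c2w(P,v):
    c,s=np.cos(v[2]),np.sin(v[2]);P=np.asarray(P,float)
    return np.c_[v[0]+c*P[:,0]-s*P[:,1],v[1]+s*P[:,0]+c*P[:,1],P[:,2]]
E
python3 - <<'E'
import numpy as np
from h import *
from scipy.optimize import least_squares
t=np.load("top0.npz");s=np.load("scene0.npz")
Pt=np.array([[.1525,.045,.016],[.1525,-.045,.016],[-.1525,-.045,.016],[-.002,0,.062]])
ut=np.array([[307,48],[428,110],[195,550],[243,287]])/4.6+[250,155]
Ps=np.array([[.1525,.045,.016],[.1525,-.045,.016]])
us=np.array([[507,262],[430,229]])/3.3+[170,160]
f=lambda v:np.r_[(proj(c2w(Pt,v),t['K'],t['T'])-ut).ravel(),(proj(c2w(Ps,v),s['K'],s['T'])-us).ravel()]
r=least_squares(f,[.6,.1,-.4]);print(r.x,np.degrees(r.x[2]));print(r.fun.reshape(-1,2).round(1))
v=r.x;print(c2w([[-.002,0,.062],[.023,0,.096],[.083,0,.096],[-.043,0,.083]],v).round(4))
E
```

```text
[ 0.40669516  0.15544172 -0.48055834] -27.533964933663285
[[-1.8 -0.9]
 [-0.2 -0.4]
 [-0.1  1. ]
 [-0.4 -0.1]
 [-0.7  0.3]
 [-1.6 -2. ]]
[[0.4049 0.1564 0.062 ]
 [0.4271 0.1448 0.096 ]
 [0.4803 0.1171 0.096 ]
 [0.3686 0.1753 0.083 ]]
```

```bash
cat > ov.py <<'E'
import cv2,numpy as np
from h import *
def box(x0,x1,w,z): return [[x0,w,z],[x1,w,z],[x1,-w,z],[x0,-w,z]]
def overlay(imgname,npz,v,roi,f,out,m=0):
    t=np.load(npz);im=cv2.imread(imgname);x0,y0,x1,y1=roi
    a=cv2.resize(im[y0:y1,x0:x1],None,fx=f,fy=f,interpolation=cv2.INTER_CUBIC)
    for b,c in((box(-.1525,.1525,.045,.016),(0,255,0)),(box(-.021+m,.017+m,.021,.062),(0,0,255)),(box(-.043+m,-.042+m,.038,.083),(255,0,255)),(box(.023+m,.0235+m,.023,.096),(255,255,0)),(box(-.113,-.112,.038,.080),(0,255,255))):
        p=((proj(c2w(b,v),t['K'],t['T'])-[x0,y0]+.5)*f).astype(np.int32)
        cv2.polylines(a,[p],True,c,1)
    cv2.imwrite(out,a)
E
python3 - <<'E'
from ov import *
v=[ 0.40669516 , 0.15544172, -0.48055834]
overlay("pics/top0.png","top0.npz",v,(250,155,360,285),4.6,"pics/o1.png")
overlay("pics/scene0.png","scene0.npz",v,(290,165,400,245),7,"pics/o2.png")
E
```

```text
(no output)
```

View pics/o1.png

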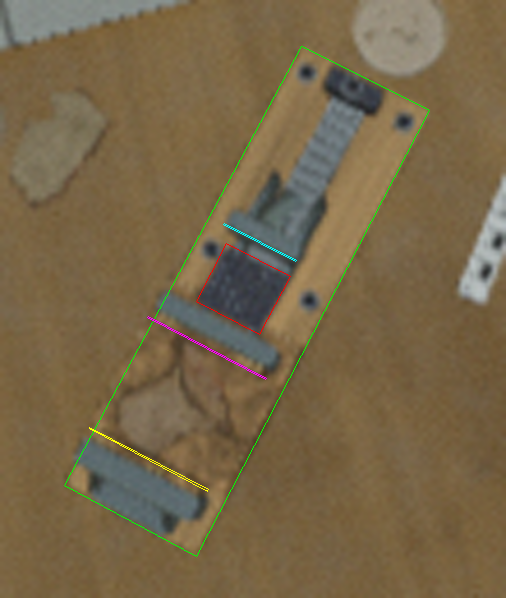

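View pics/o2.png

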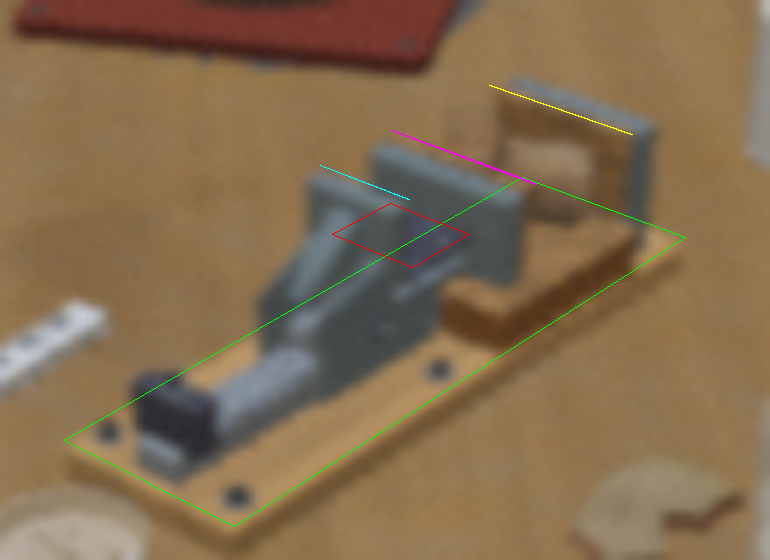

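The scene crop confirms it: the board overlay sits on the clamp with the thick stump, and the red pad outline matches the dark pad at (245,287) in the top crop. The pad is at about (0.405, 0.156, 0.062) and the clamp yaw is -27.5°. I'll move above the pad with fingers closed and the tool x axis across the bar.

Emit:
send_rows([
  [[0.02,-0.04,0.005],[0,0,-1.7],1],
  [[0.02,-0.04,0.005],[0,0,-1.7],1],
  [[0.02,-0.04,0],[0,0,-1.7],1],
  [[0.02,-0.04,0],[0,0,-1.7],1],
  [[0.022,-0.04,0],[0,0,-1.7],1],
  [[0.022,-0.04,0],[0,0,-1.7],1],
  [[0.022,-0.04,0],[0,0,-1.7],1],
  [[0.022,-0.04,0],[0,0,-1.7],1],
], force=20)

```text
clock: 0.9
tool_pos: [0.3189, 0.3017, 0.2263]
eef_rot: [-179.8, 0.4, 62.9]
ft_force: [1.3, 0.6, 0.0]
opening: 0.0307
```

Emit:
send_rows([
  [[0.023,-0.038,0],[0,0,-0.3],1],
  [[0.023,-0.038,0],[0,0,0],1],
  [[0.022,-0.036,-0.02],[0,0,0],1],
  [[0.018,-0.03,-0.03],[0,0,0],1],
  [[0,0,0],[0,0,0],1],
])

```text
clock: 1.4
tool_pos: [0.4092, 0.1473, 0.1753]
eef_rot: [-179.9, 0.2, 62.0]
ft_force: [0.3, 0.2, 0.1]
opening: 0.0015
```

```bash
python3 - <<'E'
from station import sense,camera,bot
import cv2,numpy as np
for n in("scene","top","wrist"):
    c=camera(n);cv2.imwrite(f"pics/{n}1.png",c["image"])
    if n=="wrist": print(c["intrinsics"],c["T"]); np.savez("wrist1.npz",K=c["intrinsics"],T=c["T"])
s=sense();print(s['clock'],s['tool_pos'],s['eef_rot'],s['ft_force'],s['opening'],s['joints'])
E
```

```text
[[309.70691629   0.         318.68241005]
 [  0.         309.70691629 203.11567269]
 [  0.           0.           1.        ]] [[ 0.46454566  0.85893373  0.21547664  0.35083746]
 [ 0.88554542 -0.4498734  -0.1158587   0.18266373]
 [-0.00257773  0.244636   -0.96961156  0.34054328]
 [ 0.          0.          0.          1.        ]]
1.55 [0.40888464 0.15302351 0.17844437] [-1.79921918e+02  6.30301239e-03  6.23896297e+01] [-0.04113055  0.14556287  0.44044006] 0.0005418181778353223 [-56.22181173  -6.33939029  28.32576565 116.55031278   3.1494134
  69.11333331  33.220671  ]
```

View pics/wrist1.png

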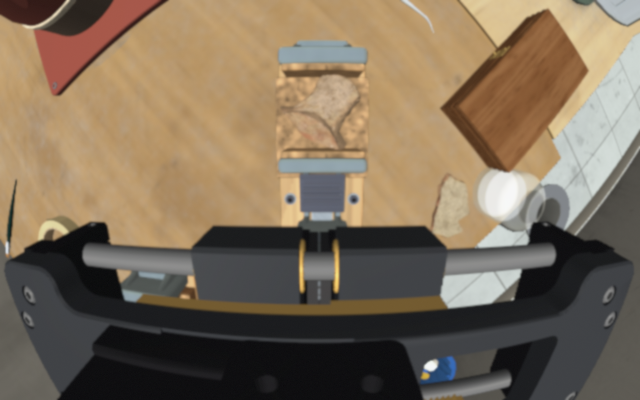

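The wrist view shows the bar running upright through the image. The pad is at about (323,192) just above the fingers, and the jaw plate at (322,165). I'll check the model against this view.

```bash
cat >> ov.py <<'E'
def fish(P,K,T):
    p=(np.linalg.inv(T)@np.c_[P,np.ones(len(P))].T)[:3]
    r=np.hypot(p[0],p[1]);th=np.arctan2(r,p[2])*K[0,0]
    return np.c_[K[0,2]+th*p[0]/r,K[1,2]+th*p[1]/r]
E
python3 - <<'E'
from ov import *
v=[ 0.40669516 , 0.15544172, -0.48055834]
t=np.load("wrist1.npz");a=cv2.imread("pics/wrist1.png")
x0,y0,x1,y1=260,30,390,260;f=2.6*1
f=4;y0=130
a=cv2.resize(a[y0:y1,x0:x1],None,fx=f,fy=f,interpolation=cv2.INTER_CUBIC)
for b,c in((box(-.1525,.1525,.045,.016),(0,255,0)),(box(-.021,.017,.021,.062),(0,0,255)),(box(-.043,-.0425,.038,.083),(255,0,255)),(box(.023,.0235,.023,.096),(255,255,0))):
    p=((fish(c2w(b,v),t['K'],t['T'])-[x0,y0]+.5)*f).astype(np.int32);cv2.polylines(a,[p],True,c,1)
cv2.imwrite("pics/o3.png",a)
E
```

```text
(no output)
```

View pics/o3.png

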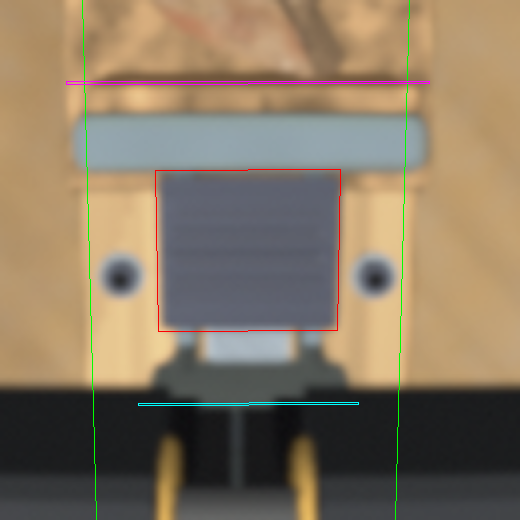

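The model matches the wrist view to within about 1–2 mm. Descending to just above the pad.

Emit:
send_rows([
  [[0.001,0,-0.03],[0,0,0],1],
  [[0.001,0,-0.03],[0,0,0],1],
  [[0,0,-0.025],[0,0,0],1],
  [[0,0,-0.01],[0,0,0],1],
  [[0,0,0],[0,0,0],1],
])

```text
clock: 2.05
tool_pos: [0.411, 0.1618, 0.0848]
eef_rot: [179.9, -0.4, 63.1]
ft_force: [0.6, 0.4, 0.7]
opening: 0.0001
```

Emit:
send_rows([
  [[0,0,0],[0,0,0],1],
])

```text
clock: 2.15
tool_pos: [0.4112, 0.1627, 0.0857]
eef_rot: [179.9, -0.5, 63.1]
ft_force: [-0.0, 0.5, 0.3]
opening: 0.0008
```

Emit:
send_rows([
  [[0,0,0],[0,0,0],1],
])

```text
clock: 2.25
tool_pos: [0.4117, 0.1634, 0.0868]
eef_rot: [179.9, -0.6, 63.2]
ft_force: [1.0, -0.5, 1.5]
opening: 0.0003
```

Emit:
send_rows([
  [[0,-0.005,-0.002],[0,0.3,-0.3],1],
  [[0,-0.005,-0.004],[0,0.3,-0.3],1],
  [[0,-0.001,-0.004],[0,0,0],1],
])

```text
clock: 2.55
tool_pos: [0.4133, 0.1528, 0.0788]
eef_rot: [-179.6, -0.5, 62.6]
ft_force: [-0.2, -0.8, 0.1]
opening: 0.0008
```

```bash
python3 -c "
from station import sense
s=sense();print(s['joints'].round(1),s['qd'].round(1),s['tool_pos'],s['eef_rot'])"
```

```text
[-55.3   1.6  30.5 123.   -1.7  55.5  38.7] [ 1.1  3.2  0.8  2.6 -2.3 -5.8  3.3] [0.41332892 0.15283507 0.07880994] [-179.63394146   -0.52094983   62.57007935]
```

Emit:
send_rows([
  [[-0.002,0.001,-0.006],[0,0.2,0],1],
  [[0,0,-0.006],[0,0.2,0],1],
  [[0,0,-0.004],[0,0,0],1],
])

```text
clock: 2.85
tool_pos: [0.4112, 0.1534, 0.0615]
eef_rot: [-179.2, -0.3, 62.5]
ft_force: [-0.9, 0.7, 1.9]
opening: 0.0002
```

Emit:
send_rows([
  [[0,0,-0.003],[-0.2,-0.3,0],1],
  [[0,0,-0.003],[-0.2,-0.3,0],1],
])

```text
clock: 3.05
tool_pos: [0.4106, 0.1537, 0.0547]
eef_rot: [-179.9, -0.2, 62.5]
ft_force: [-5.1, 0.3, 10.1]
opening: 0.0
```

Emit:
send_rows([
  [[0,0,-0.003],[0,0,0],1],
  [[0,0,-0.003],[0,0,0],1],
])

```text
clock: 3.25
tool_pos: [0.4117, 0.1538, 0.0512]
eef_rot: [-180.0, -0.2, 62.5]
ft_force: [-13.8, -16.6, 63.6]
opening: 0.0006
```

Emit:
send_rows([
  [[0,0,0.001],[0,0,0],1],
])

```text
clock: 3.35
tool_pos: [0.4124, 0.1531, 0.0533]
eef_rot: [180.0, -0.2, 62.5]
ft_force: [-1.9, -5.1, 7.2]
opening: 0.0002
```

```bash
python3 - <<'E'
from station import sense,camera
import cv2
for n,(x0,y0,x1,y1),f in(("scene",(290,145,400,245),7),("wrist",(240,100,400,260),4)):
    cv2.imwrite(f"pics/{n}2.png",cv2.resize(camera(n)["image"][y0:y1,x0:x1],None,fx=f,fy=f,interpolation=cv2.INTER_CUBIC)[:600])
s=sense();print(s['clock'],s['tool_pos'],s['ft_force'])
E
```

```text
3.45 [0.41217641 0.15319621 0.05285937] [-1.87973132 -4.12243573  8.87399084]
```

View pics/scene2.png

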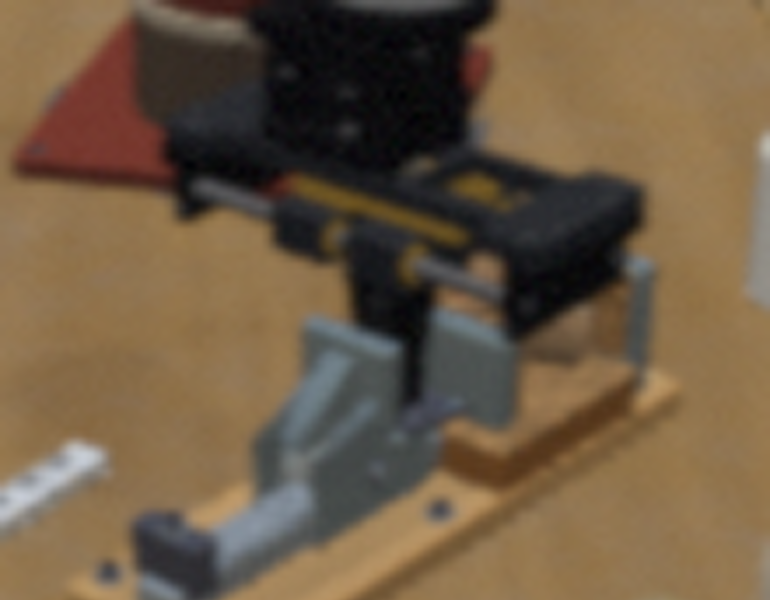

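View pics/wrist2.png

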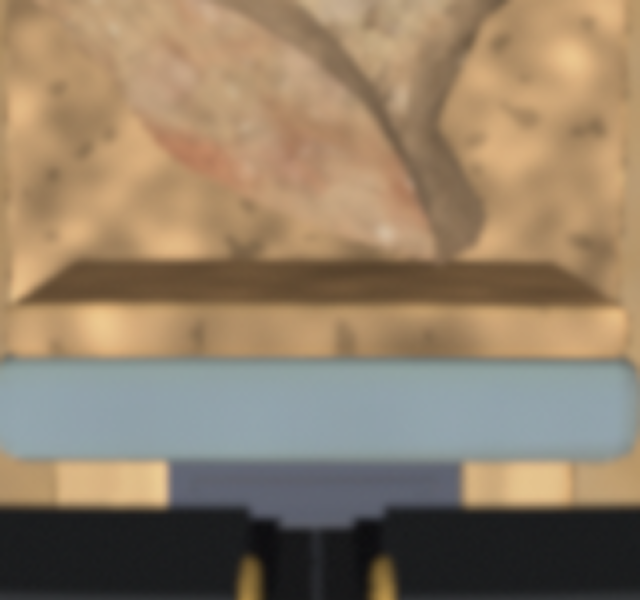

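The pad is tilted down, with the fingers between the jaw plate and the upstand. I'll start pushing along the bar.

Emit:
send_rows([
  [[0.0027,-0.0014,0],[0,0,0],1],
  [[0.0027,-0.0014,0],[0,0,0],1],
])

```text
clock: 3.65
tool_pos: [0.4168, 0.1506, 0.0535]
eef_rot: [-179.9, -0.2, 62.5]
ft_force: [-5.1, -0.8, 11.0]
opening: 0.0004
```

Emit:
send_rows([
  [[0.0027,-0.0014,0],[0,0,0],1],
  [[0.0027,-0.0014,0],[0,0,0],1],
])

```text
clock: 3.85
tool_pos: [0.4215, 0.1482, 0.054]
eef_rot: [-179.9, -0.1, 62.6]
ft_force: [-6.1, -0.7, 9.4]
opening: 0.0004
```

```bash
python3 - <<'E'
from station import sense,camera
import cv2
for n,(x0,y0,x1,y1),f in(("scene",(290,145,400,245),7),("wrist",(240,100,400,260),4)):
    cv2.imwrite(f"pics/{n}3.png",cv2.resize(camera(n)["image"][y0:y1,x0:x1],None,fx=f,fy=f,interpolation=cv2.INTER_CUBIC)[:600])
s=sense();print(s['clock'],s['tool_pos'],s['ft_force'])
E
```

```text
3.95 [0.42185566 0.14798978 0.05402018] [-3.94213532 -1.70070488  8.9917923 ]
```

View pics/wrist3.png

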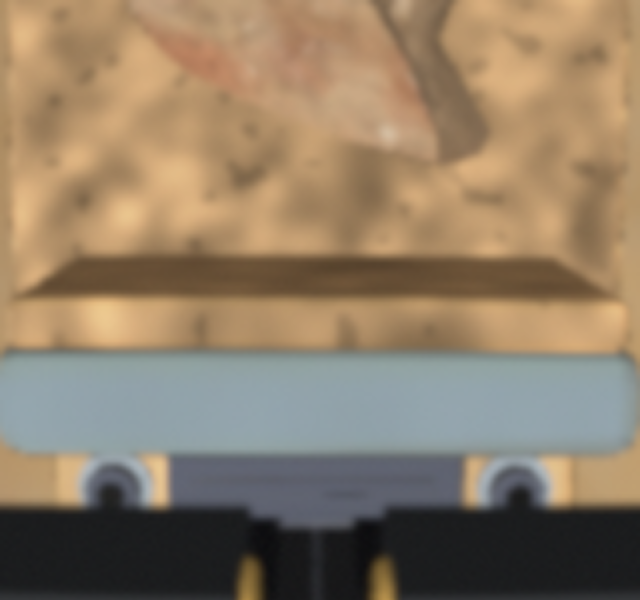

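The jaw is moving with the fingers: the gap at the stub is open and the plate is steady in the wrist view. Continuing.

Emit:
send_rows([
  [[0.0045,-0.0023,-0.0003],[0,0,0],1],
  [[0.0045,-0.0023,-0.0003],[0,0,0],1],
  [[0.0045,-0.0023,-0.0003],[0,0,0],1],
])

```text
clock: 4.25
tool_pos: [0.4337, 0.1417, 0.0537]
eef_rot: [-179.7, -0.1, 62.6]
ft_force: [-5.7, -1.4, 9.3]
opening: 0.0005
```

Emit:
send_rows([
  [[0.0045,-0.0023,-0.0003],[0,0,0],1],
  [[0.0045,-0.0023,-0.0003],[0,0,0],1],
])

```text
clock: 4.45
tool_pos: [0.4419, 0.1374, 0.0535]
eef_rot: [-179.6, 0.0, 62.7]
ft_force: [-5.1, -1.0, 10.5]
opening: 0.0002
```

Emit:
send_rows([
  [[0.0045,-0.0023,-0.0002],[0,0,0],1],
  [[0.0045,-0.0023,-0.0002],[0,0,0],1],
  [[0.0045,-0.0023,-0.0002],[0,0,0],1],
])

```text
clock: 4.75
tool_pos: [0.4544, 0.1308, 0.0535]
eef_rot: [-179.5, 0.1, 62.8]
ft_force: [-5.8, -1.1, 10.6]
opening: 0.0006
```

Emit:
send_rows([
  [[0.0036,-0.0018,-0.0002],[0,0,0],1],
  [[0.0027,-0.0014,-0.0002],[0,0,0],1],
])

```text
clock: 4.95
tool_pos: [0.4602, 0.1277, 0.0536]
eef_rot: [-179.4, 0.1, 62.8]
ft_force: [-6.0, -0.6, 11.2]
opening: 0.0004
```

Moved about 54 mm. I'll slow down for the end stop.

Emit:
send_rows([
  [[0.0027,-0.0014,-0.0002],[-0.1,-0.2,0],1],
  [[0.0027,-0.0014,-0.0002],[-0.1,-0.2,0],1],
])

```text
clock: 5.15
tool_pos: [0.4639, 0.1259, 0.0536]
eef_rot: [-179.6, 0.2, 62.8]
ft_force: [-10.0, 3.4, 14.2]
opening: 0.0007
```

Emit:
send_rows([
  [[0.0027,-0.0014,-0.0002],[0,0,0],1],
])

```text
clock: 5.25
tool_pos: [0.4651, 0.1256, 0.0536]
eef_rot: [-179.5, 0.2, 62.9]
ft_force: [-9.1, 2.2, 13.2]
opening: 0.0004
```

```bash
python3 - <<'E'
from station import sense,camera
import cv2
for n,(x0,y0,x1,y1),f in(("scene",(290,145,400,245),7),("wrist",(240,100,400,260),4)):
    cv2.imwrite(f"pics/{n}4.png",cv2.resize(camera(n)["image"][y0:y1,x0:x1],None,fx=f,fy=f,interpolation=cv2.INTER_CUBIC)[:600])
s=sense();print(s['clock'],s['tool_pos'],s['ft_force'])
E
```

```text
5.35 [0.46526003 0.12554582 0.05359792] [-10.66843488   2.84473343  12.60235719]
```

View pics/wrist4.png

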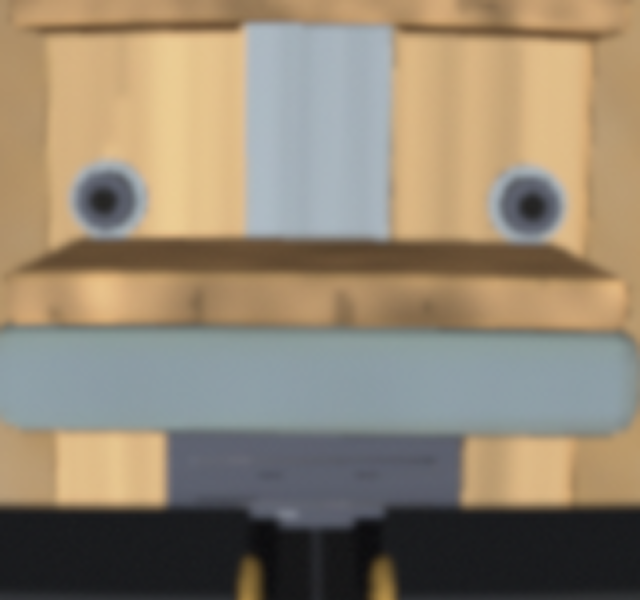

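View pics/scene4.png

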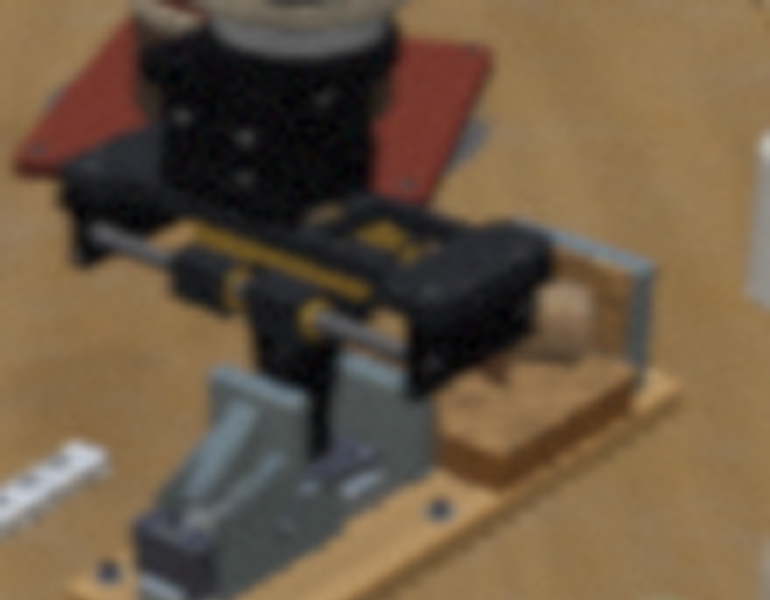

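The jaw looks nearly at the end, with some finger slip toward the upstand. I'll keep pushing until firm resistance.

Emit:
send_rows([
  [[0.0027,-0.0014,0],[0,0,0],1],
  [[0.0027,-0.0014,0],[0,0,0],1],
])

```text
clock: 5.55
tool_pos: [0.4674, 0.125, 0.0539]
eef_rot: [-179.1, 0.3, 63.0]
ft_force: [-9.8, 3.3, 14.2]
opening: 0.0006
```

Emit:
send_rows([
  [[0.0027,-0.0016,0],[0,0,0],1],
  [[0.0027,-0.0016,0],[0,0,0],1],
])

```text
clock: 5.75
tool_pos: [0.4698, 0.1241, 0.0542]
eef_rot: [-178.8, 0.4, 63.2]
ft_force: [-9.1, 2.5, 13.3]
opening: 0.0005
```

Emit:
send_rows([
  [[0.0027,-0.0018,0],[-0.2,-0.4,-0.2],1],
  [[0.0027,-0.0018,0],[-0.2,-0.4,-0.2],1],
])

```text
clock: 5.95
tool_pos: [0.471, 0.1236, 0.0542]
eef_rot: [-179.2, 0.4, 62.9]
ft_force: [-16.0, 5.6, 17.2]
opening: 0.0003
```

Emit:
send_rows([
  [[0.0027,-0.0018,0],[-0.2,-0.4,-0.2],1],
])

```text
clock: 6.05
tool_pos: [0.4711, 0.1236, 0.0542]
eef_rot: [-179.3, 0.5, 62.8]
ft_force: [-15.0, 5.5, 17.1]
opening: 0.0004
```

Resistance is firm now (about 16 N along the bar, position stalled). One harder push, then a look.

Emit:
send_rows([
  [[0.0045,-0.0025,0],[0,-0.2,0],1],
  [[0.0045,-0.0025,0],[0,0,0],1],
])

```text
clock: 6.25
tool_pos: [0.4708, 0.1237, 0.0539]
eef_rot: [-178.5, 0.7, 63.1]
ft_force: [-26.7, 6.9, 29.5]
opening: 0.0006
```

```bash
python3 - <<'E'
from station import sense,camera
import cv2
for n,(x0,y0,x1,y1),f in(("scene",(290,145,400,245),7),("top",(250,155,360,285),4.6)):
    im=camera(n)["image"];cv2.imwrite(f"pics/{n}5full.png",im)
    cv2.imwrite(f"pics/{n}5.png",cv2.resize(im[y0:y1,x0:x1],None,fx=f,fy=f,interpolation=cv2.INTER_CUBIC)[:600])
s=sense();print(s['clock'],s['tool_pos'],s['ft_force'])
E
```

```text
6.35 [0.47076889 0.12376326 0.05381069] [-26.95240982   8.18623291  27.55920976]
```

View pics/scene5.png

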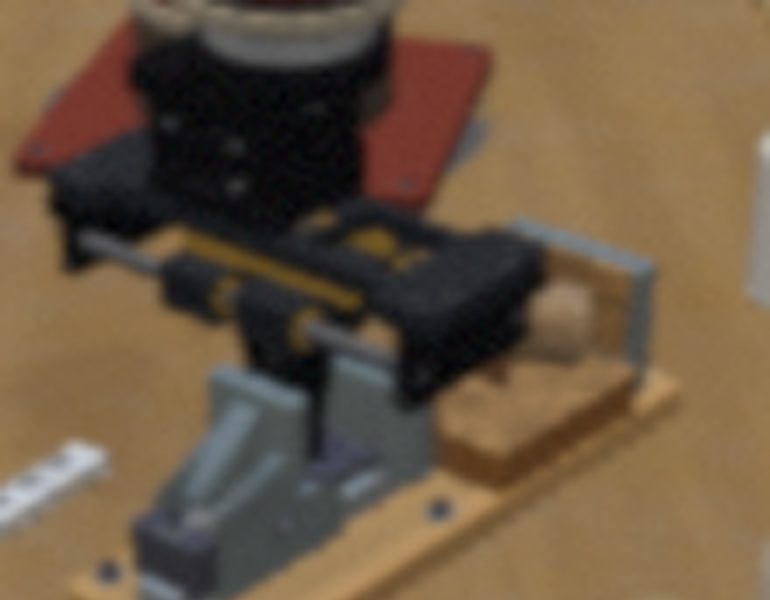

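View pics/top5.png

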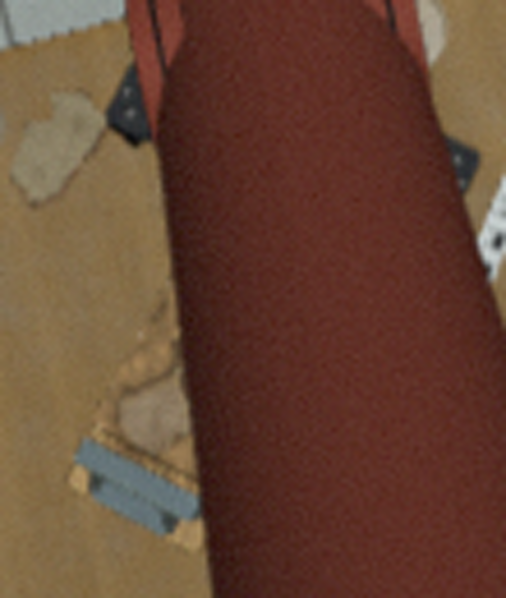

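The jaw casting hasn't moved between the last two views, and there's about 28 N against the stop, so it's at the end stop. Releasing upward with a slight forward bias.

Emit:
send_rows([
  [[0.0005,-0.0003,0.002],[0,0,0],1],
  [[0.0003,-0.0002,0.004],[0,0,0],1],
  [[0,0,0.006],[0,0,0],1],
  [[0,0,0.01],[0,0,0],1],
])

```text
clock: 6.75
tool_pos: [0.4702, 0.1239, 0.0759]
eef_rot: [-178.4, 0.8, 63.2]
ft_force: [0.1, -0.0, 0.1]
opening: 0.0003
```

Emit:
send_rows([
  [[-0.001,0.0005,0.02],[0,0,0],1],
  [[-0.001,0.0005,0.03],[0,0,0],1],
  [[0,0,0.04],[0,0,0],1],
  [[0,0,0.045],[0,0,0],1],
])

```text
clock: 7.15
tool_pos: [0.465, 0.1223, 0.2129]
eef_rot: [-178.3, 1.3, 63.1]
ft_force: [1.4, 1.0, 0.3]
opening: 0.0005
```

Emit:
send_rows([
  [[-0.015,0.045,0.01],[0,0,0],1],
  [[-0.015,0.045,0],[0,0,0],1],
  [[-0.015,0.045,0],[0,0,0],1],
  [[-0.015,0.045,0],[0,0,0],1],
  [[-0.015,0.045,0],[0,0,0],1],
  [[-0.015,0.045,0],[0,0,0],1],
  [[-0.015,0.04,0],[0,0,0],1],
  [[0,0,0],[0,0,0],1],
])

```text
clock: 7.95
tool_pos: [0.3583, 0.4413, 0.2375]
eef_rot: [-178.8, 0.2, 62.4]
ft_force: [-0.9, -0.6, -0.2]
opening: 0.0008
```

```bash
python3 - <<'E'
from station import sense,camera
import cv2,numpy as np
from ov import overlay
for n in("scene","top"):
    im=camera(n)["image"];cv2.imwrite(f"pics/{n}6.png",im)
v=[ 0.40669516 , 0.15544172, -0.48055834]
overlay("pics/top6.png","top0.npz",v,(250,155,360,285),4.6,"pics/o4.png",.06)
overlay("pics/scene6.png","scene0.npz",v,(290,165,400,245),7,"pics/o5.png",.06)
s=sense();print(s['clock'],s['tool_pos'],s['ft_force'])
E
```

```text
8.05 [0.36199526 0.43644437 0.23777976] [ 0.80062915 -0.95729798  0.07616312]
```

View pics/o4.png

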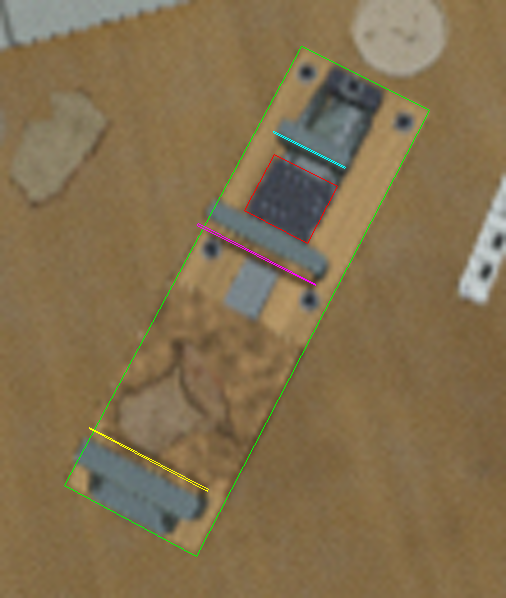

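View pics/o5.png

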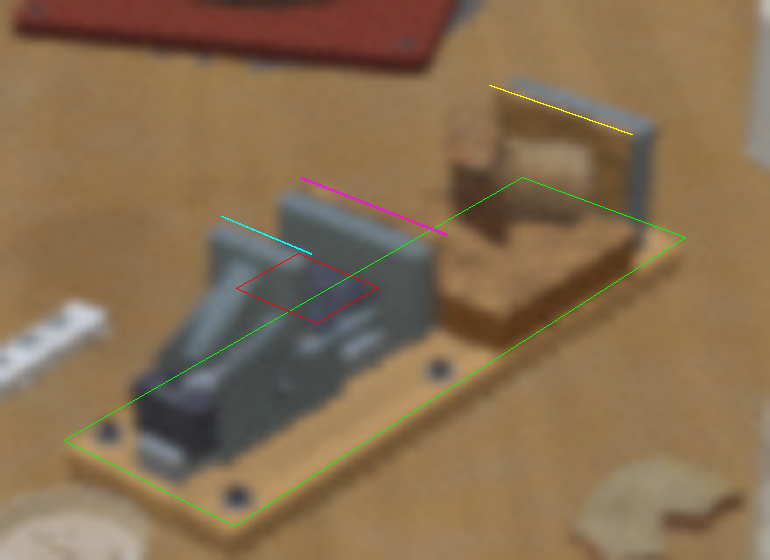

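View pics/top6.png

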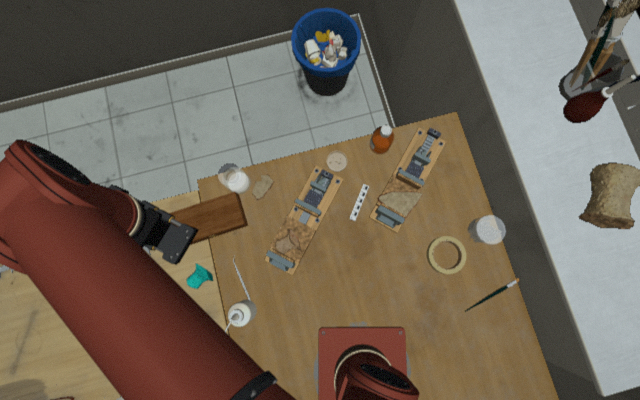

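The m = 60 mm overlay fits the pad and plate as well as it did at the start. The casting meets the end block at (355,85), the pad is up, and the stub is unmoved on its bed. The surroundings look unchanged and the gripper is clear at z = 0.24, so I'm handing in.

Emit:
send_rows([
  [[0,0,0],[0,0,0],1],
  [[0,0,0],[0,0,0],1],
])

```text
clock: 8.25
tool_pos: [0.3639, 0.4339, 0.2384]
eef_rot: [-179.0, 0.3, 61.9]
ft_force: [-0.5, -0.4, 0.3]
opening: 0.0007
```

```bash
python3 -c "
import cv2
from station import bot,sense
a=cv2.imread('pics/top0.png').astype(int);b=cv2.imread('pics/top6.png').astype(int)
d=abs(a-b).max(2)
for n,(x0,y0,x1,y1) in dict(sherdclamp=(365,120,450,235),scale=(345,180,372,225),petri=(325,150,350,172),tape=(420,230,475,280),spare=(250,172,275,202)).items(): print(n,d[y0:y1,x0:x1].max())
s=sense();print(s['tool_pos'],s['ft_force']);print(bot.hand_in())"
```

```text
sherdclamp 28
scale 23
petri 20
tape 26
spare 21
[0.36387234 0.43386211 0.23844176] [-0.47139525 -0.38813805  0.27794822]
the job is handed in; nothing more can be done
None
```

The stub clamp's jaw is pushed back to its end stop, the lever is up again, and the job is handed in at about 8.3 s. With closed fingertips I pressed the lever down to its stop and kept it down while pushing the jaw. I then let the lever spring up and moved clear.

**Last checks:**
- **Jaw:** in the final pictures the clamp drawn at 60 mm opening fits the pad and plate, and the casting meets the end block. During the push, the fingers stalled at about 27 N against the stop.
- **Stub and lever:** the lever pad is up, and the stub lies on its bed where it was.
- **Other things:** before/after top pictures show only noise-level differences at the other clamp with its sherd, the scale bar, petri dish, tape and spare sherd. I compared the bottle and instrument case only by eye, and saw no change.
- **Robot:** it touches nothing, with about 0.5 N at the wrist and the gripper at 0.24 m height.

**Disagreements:**
- Pressing the lever onto its stop briefly gave about 64 N at the wrist, well above what the lever needs but under the 120 N limit. I eased off at once.
- The fingers slid a few mm on the pad before they met the upstand.
- The first clamp fit was off by up to 2 px at some board corners, but the wrist camera agreed with it to 1–2 mm.

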